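Put the two bar weights away in the covered plywood crate

TASK

Put the two bar weights that are out on the table away in the plywood crate: two of its six cells are empty, but every cell shows the same plywood cap on top, so you have to press on the caps and feel which ones give. Each weight goes in upright, plywood cap up, pushed fully home so that its cap is level with the caps of the full cells; one of them is lying down and has to be stood up to go in. Leave the cup, the tape, the glue jar and the small weights where they are.

Things in the scene. Friction and masses are not known exactly. Their poses are not given: they have to be found in the camera images.
- block_a: bar weight, square block 44 x 44 x 100 mm, 0.33 to 0.51 kg: steel grey, 15 mm pale plywood cap on the top end, 15 mm black rubber foot. Origin: centre of the foot's underside; z runs from foot to cap (cap face at z = 100 mm), x and y square to the sides. It starts upright on its foot, right of the crate.
- block_b: bar weight, square block 44 x 44 x 100 mm, 0.33 to 0.51 kg: steel grey, 15 mm pale plywood cap on the top end, 15 mm black rubber foot. Origin: centre of the foot's underside; z runs from foot to cap (cap face at z = 100 mm), x and y square to the sides. It starts lying on a flat side right of the crate, cap end to the robot's right (-y, within 20 degrees).
- crate: fixed plywood crate 136 mm (its x) x 198 mm (its y) x 108 mm high; origin at the centre of its underside on the table, z up. Six square cells open at the top, 50 x 50 mm, with walls 12 mm thick between them: cell centres at x = -31 and +31 mm, y = -62, 0 and +62 mm in the crate's frame. Four cells, at random, already hold a weight; two are empty.
- crate_top (a point): centre of the crate's top face, 108 mm above its underside. In each cell a 44 x 44 mm plywood cap stands 15 mm above this face, all alike. In a full cell it is the weight's cap and does not move. In an empty cell it is a sliding dust plug: pushed with 7 to 9 N it goes down and stays where it is left, at most 100 mm to a hard stop.
- crate_home (a point): level of a weight's foot when fully home, on the crate's middle axis, 23 mm above its underside: the plug lies under the weight at its stop and the weight's cap is level with the caps of the full cells, 15 mm above the crate's top. A weight does not sink by itself: it must be pressed down.
- cup: bystander: white paper-coloured cup, 80 mm wide at the rim, 95 mm high, behind the crate; origin under its centre
- small0: bystander: small weight, 28 mm aluminium disc with a 34 mm square plywood top, 24 mm high; origin under its centre
- small1: bystander: small weight like small0
- small2: bystander: small weight like small0
- small3: bystander: small weight like small0, between the crate and the bar weights
- tape: bystander: blue ring of tape 90 mm across, 24 mm high, lying flat behind the bar weights; origin under its centre
- glue: bystander: small jar 36 mm across, 90 mm high, orange cap, left of the crate; origin under its centre

How it is judged:
By the outcome, as a careful person would: the job done as asked, in the order asked, and still so for the second after the job is handed in, with the robot touching nothing.
It also fails if it takes over 72 s, if anything falls off the work surface, if the arm or the gripper's body presses on something with over 40 N, if the wrist force passes 120 N, or if a joint passes its speed limit or range.

ROBOT

A 7-joint arm with a two-finger parallel gripper is mounted at the origin on the work surface. World frame = base frame: x ahead of the robot, y to its left, z up, the work surface at z = 0. Lengths are in mm, angles in rad, forces in N, time in s.
With the tool pointing down it reaches from about 400 to 900 mm from the base axis. Payload 5.5 kg.
Tool frame: the origin (TCP) lies at the very end of the fingers, on their centre line; the grasp point (between the pads) lies 19 mm behind it; z points along the fingers, x is the direction in which the jaws open and shut, and the axes are right-handed (so a half turn about z gives the same grasp; the last joint's range is limited). The gripper opens to 92 mm and grips with 3 to 60 N. Pads are 19 mm wide; open, the fingers measure 130 mm over their backs; the gripper's body (75 mm by 190 mm) begins 47 mm behind the grasp point.
Start: joints at [1.56, 0.501, -0.427, 1.55, 0.221, 1.138, -0.21], TCP at [175.788, -625.778, 226.729] pointing down, gripper open.
Joint ranges: [-2.88, 2.88], [-0.31, 2.03], [-1.54, 1.56], [0.2, 2.42], [-1.41, 4.55], [0.19, 2.02], [-2.57, 2.57]. Speed limits (rad/s): [2.57, 2.57, 3.14, 3.14, 3.14, 3.14, 3.14].

INTERFACE

Orientations are given as [roll, pitch, yaw] about the fixed x, y, z axes, in that order (R = Rz(yaw) Ry(pitch) Rx(roll)).
In Python, from bench import * gives the robot as it stands. The module is installed in compiled form; this text tells all that it offers.
- The arm moves only by the tool send_rows, never from a script. Its argument "motion" is a list of rows, each a list of 7 numbers: the shift along the tool's x, y, z in m, then the turn, a rotation vector about the tool's x, y, z in degrees, then the opening, from -1 (shut) to 1 (fully open). A call has 1 to 5 rows; each row shifts and turns the commanded pose from where the row before left it, along the tool's axes as they then stand; what a row does not reach is not made up. A row lasts 1/10 s, in which the tool goes at most 50 mm and 8.59 degrees, less where a joint would pass 70% of its speed; a pose out of reach is approached as far as the arm can. A call is refused whole if a number of a shift passes 0.05 or a number of a turn 8.59, either way. A call with a gripper value outside its range is refused whole. The fingers move at their own pace and stop on an object; "grip_force" is the grip in N (left out, the last holds). Time passes only in rows, so rows that do not move let the fingers close. It gives the time, the measured TCP pose, the force and the opening at its end, in the units of the state.
- sense(): the state, without advancing time (a new reading comes with each control period).
- get_image(name): name is "side" or "top" or "wrist"; returns the picture (420x560x3 uint8, red, green, blue); there is no depth.
- camera_info(name): a dict with "fovy" (degrees; the focal length in pixels is half the picture's height over the tangent of half this angle, whatever the lens; pixels are square), "cx", "cy" (the principal point, pixels), "xyz" and "rotation" of the camera in the world. Camera axes: x right, y down, z forward; pixel columns grow to the right and rows downward; lengths in mm; the calibration is good to about 2 mm. A picture is of the moment at which its call begins: read the wrist's pose just before it. camera_info takes no time and is no camera call; for the wrist camera it gives the pose at the moment of the call.
- sign_off(): hands the job in, once; it reports no verdict.
The state is a dict: "time_s": time; "joint_pos": joint angles; "dq": joint speeds; "joint_efforts": joint torques, N m; "tool_pos": TCP position; "eef_rot": TCP orientation; "force": force on the tool from outside, world axes, zero at the start; "moment": the same for the moment, N m; "gripper_width": finger opening in mm.
Only numpy, scipy, OpenCV 4.12 (cv2) and the standard library are available. Lean on these libraries where they do the work, as an engineer would, in place of code of your own. Each camera call takes 0.05 s, during which the arm holds its last target.

## Working session

There is one attempt and no reset: what is moved stays moved. The work goes in short steps, Python scripts to look and compute and a tool call to move; the robot and the scene stay as the last step left them, time stands still between calls to the robot, and variables do not carry over. Pictures are saved under pics/ and viewed, and the job is handed in when it is done.

Besides the shell and the picture viewer there is one more tool, called after ">>>" as name(argument=value, ...) on one line, values as JSON. send_rows: Moves the arm, as the interface text tells. Its arguments: {"type":"object","properties":{"motion":{"type":"array"},"grip_force":{"type":"number"}},"required":["motion"]}

```bash
mkdir -p pics; python3 - <<'E'
from bench import *
import cv2
s=sense(); print(s)
for n in ["side","top","wrist"]:
    im=get_image(n); cv2.imwrite(f"pics/{n}0.png",im[:,:,::-1]); print(n,camera_info(n))
E
```

```text
{'time_s': 0.0, 'joint_pos': array([ 1.5602145 ,  0.50186276, -0.42680922,  1.55146284,  0.22078646,
        1.13826915, -0.21032831]), 'dq': array([-1.29718018e-03,  2.49705671e-04,  7.56436587e-04, -6.68350772e-05,
       -2.47273402e-03,  9.63571227e-04, -3.89419548e-04]), 'joint_efforts': array([ 3.42927779e-04, -5.66601205e+01, -5.81580743e+00, -2.79118073e+01,
       -6.84263930e-02,  3.06678086e-02,  1.69737987e-04]), 'tool_pos': array([ 175.52923356, -625.12201928,  225.66523971]), 'eef_rot': array([-3.14149735e+00,  1.94419343e-03, -1.29697519e+00]), 'force': array([-0.21560486, -0.69658281,  0.42814456]), 'moment': array([0.03303617, 0.00850092, 0.03193623]), 'gripper_width': 92.13245819102183}
side {'fovy': 57.94598808555946, 'cx': 278.98612116541, 'cy': 212.12398719583544, 'xyz': array([354.07073591, 564.66682056, 625.5367047 ]), 'rotation': array([-2.35400587, -0.00637521, -2.69383641])}
top {'fovy': 48.84923048073448, 'cx': 277.2782890394433, 'cy': 212.54251854712808, 'xyz': array([423.85802201,  29.2621246 , 966.18613845]), 'rotation': array([-2.97596518e+00, -1.68095480e-03, -1.57364801e+00])}
wrist {'fovy': 62.86281555695871, 'cx': 279.55514024886685, 'cy': 209.75829732330615, 'xyz': array([ 246.06286077, -606.67301561,  385.04476456]), 'rotation': array([ 2.86340340e+00,  2.20706384e-03, -1.29677214e+00])}
```

View pics/top0.png

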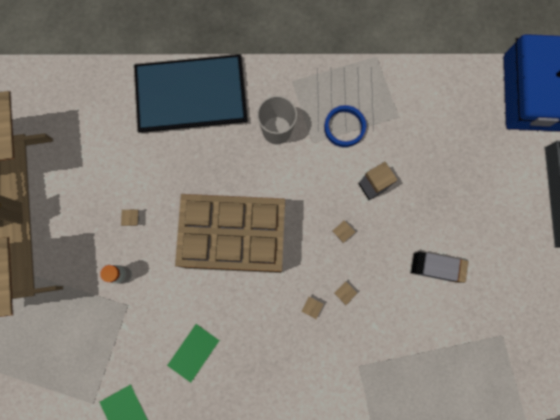

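View pics/side0.png

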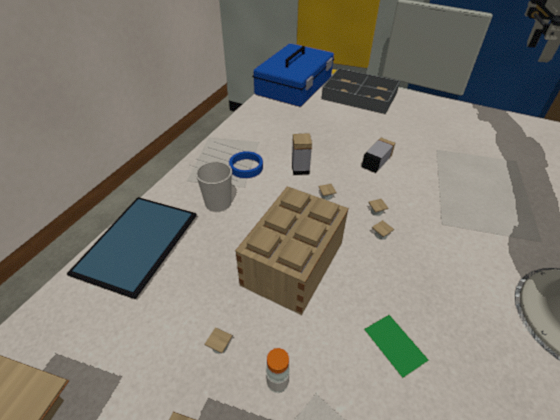

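View pics/wrist0.png

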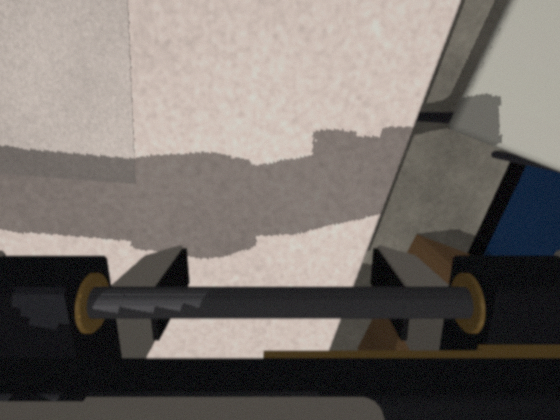

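```bash
cat > h.py <<'E'
from bench import *
import cv2, numpy as np
from scipy.spatial.transform import Rotation as Ro
def cam(n):
    c=camera_info(n); f=210/np.tan(np.radians(c['fovy']/2)); return c,f,Ro.from_euler('xyz',c['rotation']).as_matrix()
def px2z(n,uv,z,C=None):
    c,f,R=C or cam(n); uv=np.atleast_2d(uv).astype(float)
    d=np.c_[(uv[:,0]-c['cx'])/f,(uv[:,1]-c['cy'])/f,np.ones(len(uv))]@R.T
    t=(z-c['xyz'][2])/d[:,2]; return c['xyz']+d*t[:,None]
def w2px(n,P,C=None):
    c,f,R=C or cam(n); q=(np.atleast_2d(P)-c['xyz'])@R
    return np.c_[c['cx']+f*q[:,0]/q[:,2],c['cy']+f*q[:,1]/q[:,2]]
def save(n,name,crop=None,k=1):
    im=get_image(n)[:,:,::-1]; cv2.imwrite('pics/raw_'+name+'.png',im)
    if crop: x0,y0,x1,y1=crop; im=im[y0:y1,x0:x1]
    cv2.imwrite('pics/'+name+'.png',cv2.resize(im,None,fx=k,fy=k,interpolation=cv2.INTER_CUBIC))
E
python3 - <<'E'
import cv2
im=cv2.imread('pics/top0.png')
cv2.imwrite('pics/c1.png',cv2.resize(im[180:285,165:300],None,fx=5.5,fy=5.5,interpolation=cv2.INTER_CUBIC))
cv2.imwrite('pics/c2.png',cv2.resize(im[150:300,340:480],None,fx=4,fy=4,interpolation=cv2.INTER_CUBIC))
E
```

```text
(no output)
```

View pics/c1.png

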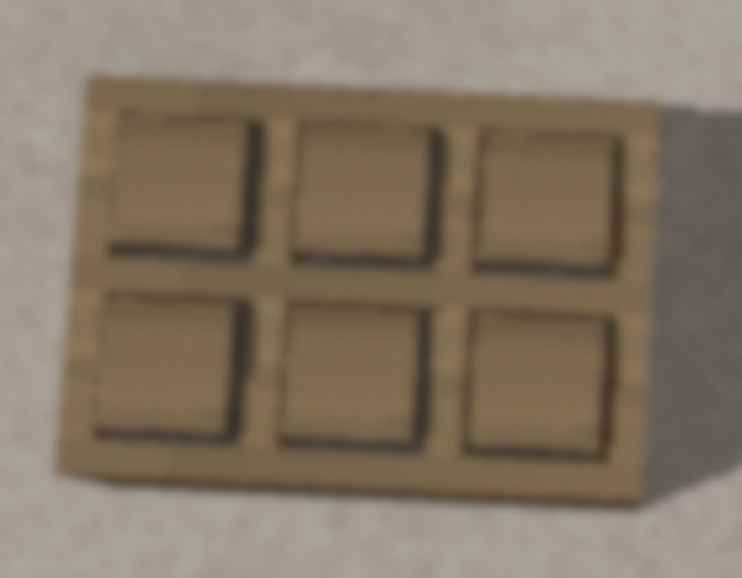

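View pics/c2.png

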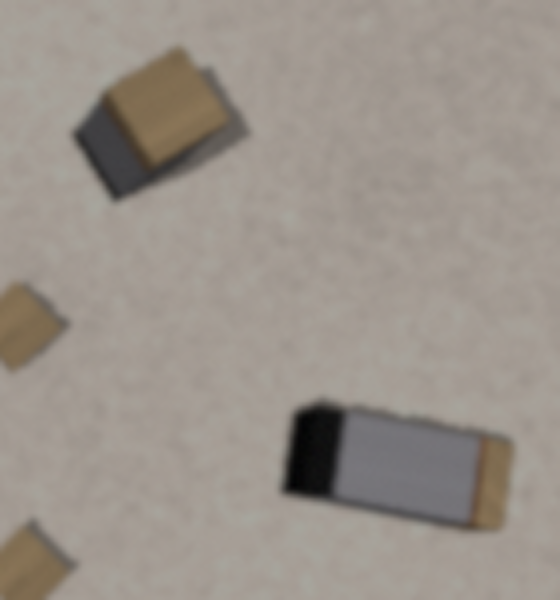

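```bash
python3 - <<'E'
from h import *
C=cam('top')
a=np.array([[88,77],[658,105],[640,495],[60,470]])/5.5+[165,180]
P=px2z('top',a-.0,108,C);print(P.round(1),P.mean(0).round(1))
for i in range(4): print(np.linalg.norm(P[i]-P[(i+1)%4]).round(1), np.degrees(np.arctan2(*(P[(i+1)%4]-P[i])[[1,0]])).round(1))
# caps centres at z=123
caps=np.array([[(116,113),(250,120),(238,250),(108,244)],[(299,120),(441,124),(432,262),(292,256)],[(480,128),(621,134),(612,272),(473,264)],
[(103,292),(240,297),(230,436),(94,432)],[(288,300),(427,307),(416,447),(280,440)],[(471,308),(614,315),(605,454),(463,448)]])/5.5+[165,180]
for c in caps: print('cap',px2z('top',c,123,C).mean(0).round(1))
A=np.array([(180,46),(228,115),(153,166),(106,93)])/4+[340,150]
P=px2z('top',A,100,C);print('A',P.mean(0).round(1))
for i in range(4): print(np.linalg.norm(P[i]-P[(i+1)%4]).round(1), np.degrees(np.arctan2(*(P[(i+1)%4]-P[i])[[1,0]])).round(1))
B=np.array([(297,410),(512,440),(500,529),(284,491)])/4+[340,150]
# top-face corners at z 44: grey face
B=np.array([(344,408),(512,438),(500,529),(332,497)])/4+[340,150]
P=px2z('top',B,44,C);print('B',P.round(1),P.mean(0).round(1))
for i in range(4): print(np.linalg.norm(P[i]-P[(i+1)%4]).round(1), np.degrees(np.arctan2(*(P[(i+1)%4]-P[i])[[1,0]])).round(1))
E
```

```text
[[603.4 209.6 108. ]
 [593.1  13.4 108. ]
 [459.9  20.2 108. ]
 [468.8 214.8 108. ]] [531.3 114.5 108. ]
196.5 -93.0
133.3 177.1
194.8 87.4
134.7 -2.2
cap [564.3 175.1 123. ]
cap [561.2 111.9 123. ]
cap [558.   51.3 123. ]
cap [502.9 177.3 123. ]
cap [499.7 115.5 123. ]
cap [496.9  53.9 123. ]
A [ 639.1 -173.8  100. ]
40.6 -147.7
44.7 124.0
41.8 30.6
43.4 -57.5
B [[ 497.4 -269.1   44. ]
 [ 482.3 -351.9   44. ]
 [ 437.6 -342.8   44. ]
 [ 453.5 -260.7   44. ]] [ 467.7 -306.2   44. ]
84.1 -100.4
45.7 168.5
83.6 79.0
44.8 -10.8
```

```bash
python3 - <<'E'
from h import *
im=cv2.imread('pics/side0.png')
C=cam('side')
Rz=Ro.from_euler('z',-2.6,degrees=True).as_matrix()
pts=[]
for z,hx,hy in ((108,68,99),):
    for sx,sy in ((1,1),(1,-1),(-1,-1),(-1,1)): pts.append([531,114.4,108]+Rz@[sx*68,sy*99,0])
for cx in(-31,31):
    for cy in (-62,0,62):
        for sx,sy in ((1,1),(1,-1),(-1,-1),(-1,1)): pts.append([531,114.4,123]+Rz@[cx+sx*22,cy+sy*22,0])
px=w2px('side',pts,C).reshape(-1,4,2)
k=5;x0,y0=230,180
big=cv2.resize(im[y0:310,x0:360],None,fx=k,fy=k,interpolation=cv2.INTER_CUBIC)
for q in px: cv2.polylines(big,[np.int32((q-[x0,y0]+.5)*k)],True,(0,0,255),1)
cv2.imwrite('pics/c3.png',big)
im=cv2.imread('pics/top0.png');C=cam('top')
px=w2px('top',pts,C).reshape(-1,4,2)
x0,y0=165,180
big=cv2.resize(im[y0:285,x0:300],None,fx=5,fy=5,interpolation=cv2.INTER_CUBIC)
for q in px: cv2.polylines(big,[np.int32((q-[x0,y0]+.5)*k)],True,(0,0,255),1)
cv2.imwrite('pics/c4.png',big)
E
```

```text
(no output)
```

View pics/c3.png

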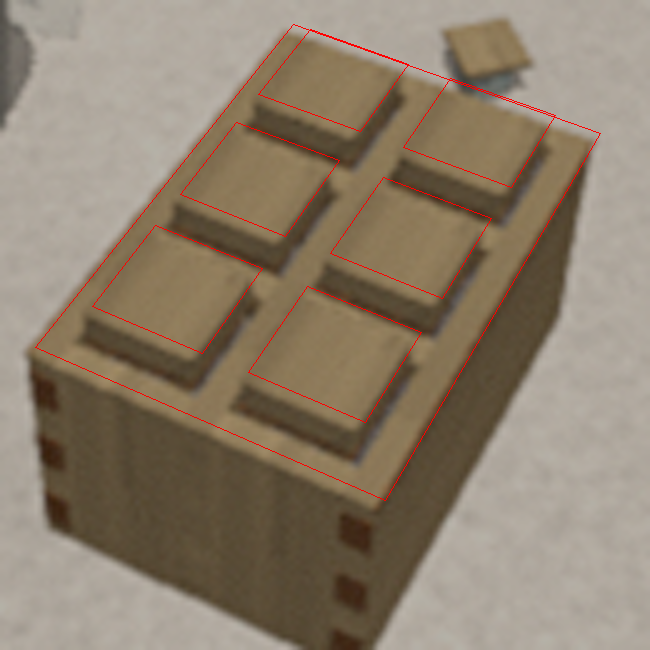

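View pics/c4.png

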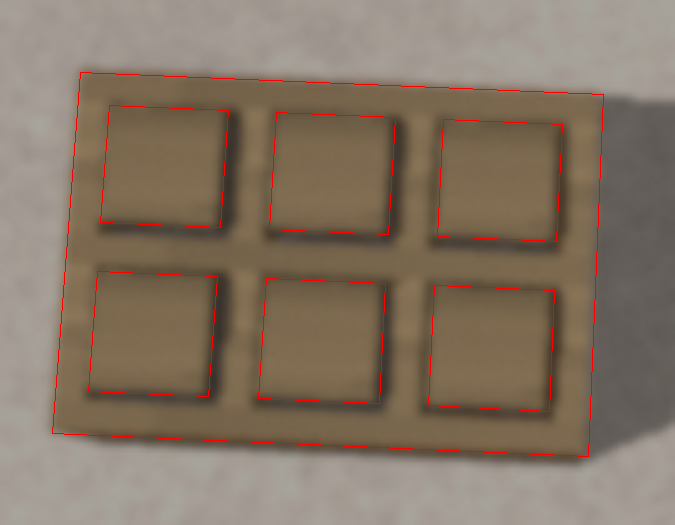

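```bash
cat >> h.py <<'E'
def to(p,rpy=None,rel_only=False):
    s=sense(); R=Ro.from_euler('xyz',s['eef_rot']); 
    d=R.inv().apply(np.array(p,float)-s['tool_pos'])
    print('t',round(s['time_s'],2),'pos',s['tool_pos'].round(1),'rpy',np.degrees(s['eef_rot']).round(2),'F',s['force'].round(1),'w',round(s['gripper_width'],1))
    print('shift mm (tool)',d.round(1),'norm',np.linalg.norm(d).round(1))
    if rpy is not None:
        T=Ro.from_euler('xyz',rpy,degrees=True); print('turn deg',np.degrees((R.inv()*T).as_rotvec()).round(2))
        print('shift after turn',T.inv().apply(np.array(p,float)-s['tool_pos']).round(1))
E
python3 - <<'E'
from h import *
to([400,-350,250],[180,0,-92.6])
E
```

```text
t 0.15 pos [ 175.6 -625.3  225.9] rpy [-1.800e+02  9.000e-02 -7.431e+01] F [ 0.5 -0.3 -0. ] w 91.9
shift mm (tool) [-204.4 -290.5  -23.8] norm 356.0
turn deg [1.000e-02 9.000e-02 1.829e+01]
shift after turn [-285.2 -211.7  -24.1]
```

>>> send_rows(motion=[[-0.02,-0.02,-0.005,0,0,6.1,-1],[-0.02,-0.02,-0.005,0,0,6.1,-1],[-0.03,-0.02,-0.005,0,0,6.1,-1],[-0.036,-0.026,-0.005,0,0,0,-1],[-0.036,-0.026,-0.005,0,0,0,-1]])

```text
time_s: 0.65
tool_pos: [279.7, -476.0, 251.7]
eef_rot: [3.141, 0.0, -1.618]
force: [0.8, 0.6, 0.2]
gripper_width: 56.1
```

>>> send_rows(motion=[[-0.036,-0.026,0,0,0,0,-1],[-0.036,-0.026,0,0,0,0,-1],[-0.036,-0.026,0,0,0,0,-1],[-0.045,-0.01,0,0,0,0,-1],[-0.045,-0.01,0,0,0,0,-1]])

```text
time_s: 1.15
tool_pos: [386.9, -282.0, 251.5]
eef_rot: [-3.142, 0.0, -1.616]
force: [0.9, -0.7, -0.7]
gripper_width: 16.7
```

>>> send_rows(motion=[[-0.045,-0.005,0,0,0,0,-1],[-0.045,-0.005,0,0,0,0,-1],[-0.045,-0.005,0,0,0,0,-1],[-0.045,-0.005,0,0,0,0,-1],[-0.045,0,0,0,0,0,-1]])

```text
time_s: 1.65
tool_pos: [416.8, -58.3, 251.9]
eef_rot: [-3.141, -0.0, -1.616]
force: [2.0, 0.0, -1.1]
gripper_width: 0.3
```

```bash
python3 - <<'E'
from h import *
to([450,114,260],[180,0,-92.6])
E
```

```text
t 1.65 pos [416.8 -58.3 251.9] rpy [-1.7995e+02 -2.0000e-02 -9.2600e+01] F [ 2.   0.  -1.1] w 0.3
shift mm (tool) [-173.6  -25.4   -8.1] norm 175.7
turn deg [-0.05 -0.02 -0.  ]
shift after turn [-173.6  -25.4   -8.1]
```

Very quick motion. On to a view over the crate.

>>> send_rows(motion=[[-0.04,-0.006,-0.005,0,0,0,-1],[-0.04,-0.006,-0.004,0,0,0,-1],[-0.04,-0.006,0,0,0,0,-1],[-0.034,-0.005,0,0,0,0,-1],[-0.018,-0.002,0,0,0,0,-1]])

```text
time_s: 2.15
tool_pos: [449.3, 114.0, 261.0]
eef_rot: [-3.141, 0.001, -1.613]
force: [0.1, -0.2, 0.6]
gripper_width: 0.3
```

>>> send_rows(motion=[[0,0,0,0,0,0,-1],[0,0,0,0,0,0,-1]])

```text
time_s: 2.35
tool_pos: [449.0, 110.2, 260.4]
eef_rot: [3.141, -0.0, -1.615]
force: [-0.4, -0.3, 0.1]
gripper_width: 0.8
```

```bash
python3 - <<'E'
from h import *
to([450,114,260])
import pickle
pickle.dump(cam('wrist'),open('cw1.pkl','wb'))
save('wrist','w1',None,1.4)
print(camera_info('wrist'))
E
```

```text
t 2.35 pos [449.  110.2 260.4] rpy [ 1.7995e+02 -3.0000e-02 -9.2560e+01] F [-0.4 -0.3  0.1] w 0.8
shift mm (tool) [-3.8 -0.9  0.4] norm 4.0
{'fovy': 62.86281555695871, 'cx': 279.55514024886685, 'cy': 209.75829732330615, 'xyz': array([522.28702949, 104.8681703 , 419.45949002]), 'rotation': array([ 2.86230231e+00, -2.68729415e-05, -1.61695207e+00])}
```

View pics/w1.png

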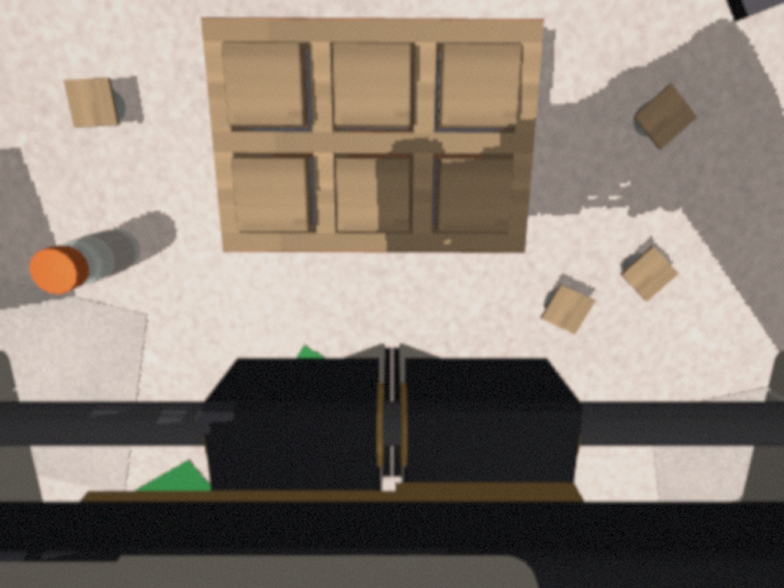

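```bash
python3 - <<'E'
from h import *
import pickle
C=pickle.load(open('cw1.pkl','rb'))
a=np.array([[203,18],[543,19],[526,252],[223,251]])/1.4
P=px2z('wrist',a,108,C);print(P.round(1),P.mean(0).round(1))
for i in range(4): print(np.linalg.norm(P[i]-P[(i+1)%4]).round(1), np.degrees(np.arctan2(*(P[(i+1)%4]-P[i])[[1,0]])).round(1))
caps=np.array([[(223,42),(304,41),(307,126),(230,130)],[(331,42),(410,41),(411,128),(336,130)],[(441,41),(521,42),(516,127),(437,128)],
[(233,155),(308,155),(310,232),(238,233)],[(334,155),(411,156),(412,232),(338,233)],[(437,155),(513,156),(509,232),(434,232)]])/1.4
for c in caps: print('cap',px2z('wrist',c,123,C).mean(0).round(1))
print(w2px('wrist',[449,110.2,260.4],C)*1.4)
E
```

```text
[[603.6 211.4 108. ]
 [594.3  14.8 108. ]
 [457.5  20.2 108. ]
 [467.  219.1 108. ]] [530.6 116.4 108. ]
196.7 -92.7
136.9 177.8
199.1 87.3
136.8 -3.2
cap [563.7 175.6 123. ]
cap [560.8 115.2 123. ]
cap [558.5  54.4 123. ]
cap [502.8 178.9 123. ]
cap [499.9 117.5 123. ]
cap [497.4  57.4 123. ]
[[388.23447925 367.69001734]]
```

>>> send_rows(motion=[[-0.006,-0.03,0.02,0,0,0,-1],[0,-0.02,0.04,0,0,0,-1],[0,0,0.04,0,0,0,-1],[0,0,0.025,0,0,0,-1],[0,0,0.003,0,0,0,-1]])

```text
time_s: 2.9
tool_pos: [496.9, 111.5, 129.4]
eef_rot: [3.135, -0.002, -1.619]
force: [0.4, -0.1, -1.2]
gripper_width: 0.4
```

>>> send_rows(motion=[[0,0,0.002,0,0,0,-1],[0,0,0.002,0,0,0,-1],[0,0,0.002,0,0,0,-1]])

```text
time_s: 3.2
tool_pos: [500.9, 114.1, 128.3]
eef_rot: [-3.138, 0.0, -1.617]
force: [0.1, -0.1, -0.5]
gripper_width: 0.6
```

>>> send_rows(motion=[[0,0,0.002,0,0,0,-1],[0,0,0.002,0,0,0,-1],[0,0,0.002,0,0,0,-1]])

```text
time_s: 3.5
tool_pos: [500.2, 114.2, 123.1]
eef_rot: [-3.14, -0.002, -1.617]
force: [-12.2, -4.4, 39.8]
gripper_width: 0.4
```

>>> send_rows(motion=[[0,0,0.002,0,0,0,-1],[0,0,0.001,0,0,0,-1]])

```text
time_s: 3.7
tool_pos: [500.3, 114.2, 122.9]
eef_rot: [-3.139, -0.005, -1.616]
force: [-19.8, -8.1, 61.2]
gripper_width: 0.8
```

>>> send_rows(motion=[[0,0,-0.018,0,0,0,-1],[0.031,0,0,0,0,0,-1],[0.031,0,0,0,0,0,-1],[0,0,0.01,0,0,0,-1],[0,0,0,0,0,0,-1]])

```text
time_s: 4.2
tool_pos: [496.0, 51.3, 124.9]
eef_rot: [3.14, -0.0, -1.619]
force: [-0.2, 0.6, -0.3]
gripper_width: 0.0
```

>>> send_rows(motion=[[0,0,0.002,0,0,0,-1],[0,0,0.002,0,0,0,-1],[0,0,0.002,0,0,0,-1]])

```text
time_s: 4.5
tool_pos: [496.9, 53.7, 120.3]
eef_rot: [-3.141, 0.0, -1.614]
force: [-1.9, -1.2, 6.2]
gripper_width: 0.1
```

>>> send_rows(motion=[[0,0,0.002,0,0,0,-1],[0,0,0.001,0,0,0,-1]])

```text
time_s: 4.7
tool_pos: [496.9, 53.7, 117.3]
eef_rot: [-3.141, -0.0, -1.614]
force: [-2.2, -0.5, 7.5]
gripper_width: 0.8
```

>>> send_rows(motion=[[0,0,-0.018,0,0,0,-1],[0,-0.031,0,0,0,0,-1],[0,-0.031,0,0,0,0,-1],[0,0,0.012,0,0,0,-1],[0,0,0,0,0,0,-1]])

```text
time_s: 5.2
tool_pos: [561.6, 51.0, 123.3]
eef_rot: [-3.137, 0.002, -1.615]
force: [3.9, -0.0, 4.8]
gripper_width: 1.0
```

Cell (−31,−62) is empty. Next: (+31,−62).

>>> send_rows(motion=[[0,0,0.001,0,0,0,-1],[0,0,0.001,0,0,0,-1]])

```text
time_s: 5.4
tool_pos: [561.4, 51.1, 123.2]
eef_rot: [-3.136, 0.001, -1.615]
force: [-0.5, -1.9, 21.0]
gripper_width: 0.6
```

>>> send_rows(motion=[[0,0,-0.014,0,0,0,-1],[-0.031,0,0,0,0,0,-1],[-0.031,0,0,0,0,0,-1],[0,0,0.012,0,0,0,-1],[0,0,0.001,0,0,0,-1]])

```text
time_s: 5.9
tool_pos: [560.6, 114.8, 121.6]
eef_rot: [3.141, 0.003, -1.612]
force: [-0.4, 3.0, 6.3]
gripper_width: 0.2
```

>>> send_rows(motion=[[0,0,0.001,0,0,0,-1],[0,0,0.001,0,0,0,-1]])

```text
time_s: 6.1
tool_pos: [561.1, 113.3, 120.6]
eef_rot: [-3.142, 0.002, -1.615]
force: [-2.2, 4.3, 6.7]
gripper_width: 0.3
```

>>> send_rows(motion=[[0,0,0.002,0,0,0,-1],[0,0,0.002,0,0,0,-1]])

```text
time_s: 6.3
tool_pos: [561.2, 113.3, 116.7]
eef_rot: [-3.141, 0.002, -1.615]
force: [-2.2, 5.2, 6.1]
gripper_width: 0.6
```

>>> send_rows(motion=[[0,0,-0.04,0,0,0,-1],[0,0,-0.04,0,0,-7,1],[0,0,-0.04,0,0,-7,1],[0.02,0,-0.01,0,0,-7,1],[0.03,0,0,0,0,-7,1]])

```text
time_s: 6.8
tool_pos: [575.0, 64.2, 248.5]
eef_rot: [-3.139, -0.002, -1.119]
force: [-0.0, -0.6, -0.3]
gripper_width: 27.8
```

>>> send_rows(motion=[[0.03,0,0,0,0,-7,1]])

```text
time_s: 6.9
tool_pos: [587.1, 34.0, 246.2]
eef_rot: [3.14, -0.002, -1.0]
force: [1.3, -0.1, -0.9]
gripper_width: 35.5
```

```bash
python3 - <<'E'
from h import *
to([572,-217,250],[180,0,-57.6])
E
```

```text
t 6.9 pos [587.1  34.  246.2] rpy [ 1.7991e+02 -1.0000e-01 -5.7320e+01] F [ 1.3 -0.1 -0.9] w 35.5
shift mm (tool) [203.1 148.3  -3.2] norm 251.5
turn deg [ 0.09 -0.1   0.28]
shift after turn [203.8 147.3  -3.8]
```

>>> send_rows(motion=[[0.037,0.027,0,0,0,0,1],[0.037,0.027,0,0,0,0,1],[0.037,0.027,0,0,0,0,1],[0.037,0.027,0,0,0,0,1],[0.034,0.025,0,0,0,0,1]])

```text
time_s: 7.4
tool_pos: [570.9, -192.4, 245.1]
eef_rot: [3.139, 0.001, -1.008]
force: [0.8, -0.4, -0.1]
gripper_width: 75.8
```

>>> send_rows(motion=[[0.01,0.007,0,0,0,0,1],[0,0,0,0,0,0,1],[0,0,0,0,0,0,1]])

```text
time_s: 7.7
tool_pos: [571.9, -199.6, 245.5]
eef_rot: [3.142, 0.002, -1.005]
force: [0.8, 1.0, 0.1]
gripper_width: 91.4
```

```bash
python3 - <<'E'
from h import *
to([572,-217,250],[180,0,-57.6])
import pickle
pickle.dump(cam('wrist'),open('cw2.pkl','wb'))
save('wrist','w2',None,1.4)
E
```

```text
t 7.7 pos [ 571.9 -199.6  245.5] rpy [ 1.800e+02  9.000e-02 -5.757e+01] F [0.8 1.  0.1] w 91.4
shift mm (tool) [14.7  9.2 -4.5] norm 18.0
turn deg [0.   0.09 0.03]
shift after turn [14.8  9.2 -4.5]
```

View pics/w2.png

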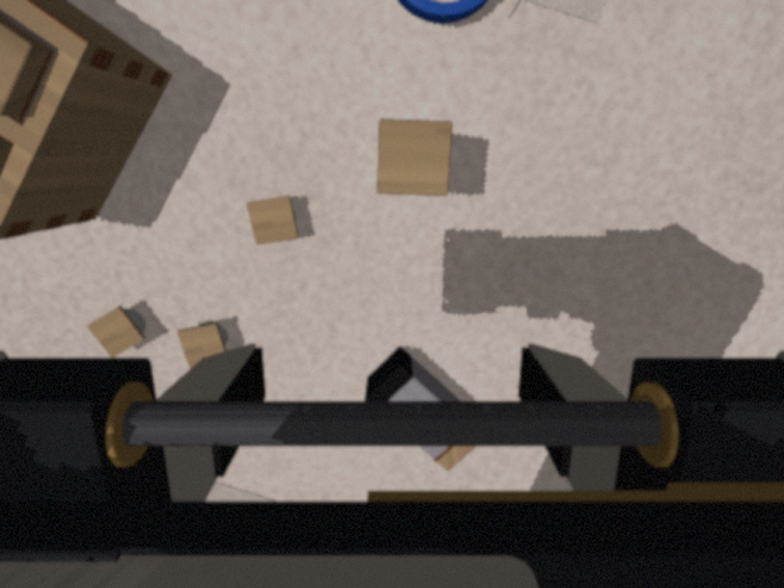

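```bash
python3 - <<'E'
from h import *
import pickle
C=pickle.load(open('cw2.pkl','rb'))
a=np.array([[380,119],[452,122],[448,194],[377,192]])/1.4
P=px2z('wrist',a,100,C);print(P.round(1),P.mean(0).round(1))
for i in range(4): print(np.linalg.norm(P[i]-P[(i+1)%4]).round(1), np.degrees(np.arctan2(*(P[(i+1)%4]-P[i])[[1,0]])).round(1))
to([639,-172,150],[180,0,-58.5])
E
```

```text
[[ 647.7 -143.5  100. ]
 [ 669.4 -180.7  100. ]
 [ 633.2 -202.5  100. ]
 [ 610.5 -164.6  100. ]] [ 640.2 -172.8  100. ]
43.0 -59.8
42.3 -149.0
44.1 120.9
42.8 29.6
t 7.75 pos [ 572.3 -198.6  245.8] rpy [-1.7998e+02  7.0000e-02 -5.7460e+01] F [-0.1  1.1 -0.5] w 91.7
shift mm (tool) [ 13.6 -70.5  95.8] norm 119.7
turn deg [-0.02  0.07  1.04]
shift after turn [ 12.2 -70.8  95.8]
```

>>> send_rows(motion=[[0.004,-0.025,0.025,0,0,0.9,1],[0.004,-0.025,0.035,0,0,0.9,1],[0.004,-0.022,0.03,0,0,0,1],[0,0,0,0,0,0,1],[0,0,0,0,0,0,1]])

```text
time_s: 8.25
tool_pos: [639.9, -170.2, 155.4]
eef_rot: [3.141, 0.002, -1.033]
force: [0.0, -0.0, 0.0]
gripper_width: 91.6
```

```bash
python3 - <<'E'
from h import *
to([640,-173,65],[180,0,-59.3])
E
```

```text
t 8.25 pos [ 639.9 -170.2  155.4] rpy [ 1.7998e+02  1.3000e-01 -5.9160e+01] F [ 0. -0.  0.] w 91.6
shift mm (tool) [ 2.6  1.3 90.4] norm 90.4
turn deg [0.02 0.13 0.14]
shift after turn [ 2.4  1.3 90.4]
```

>>> send_rows(motion=[[0.002,0.001,0.03,0,0,0,1],[0,0,0.03,0,0,0,1],[0,0,0.025,0,0,0,1],[0,0,0.005,0,0,0,1],[0,0,0,0,0,0,0]])

```text
time_s: 8.75
tool_pos: [640.2, -175.7, 66.8]
eef_rot: [-3.141, -0.0, -1.037]
force: [0.5, -0.1, 0.1]
gripper_width: 87.6
```

>>> send_rows(grip_force=50, motion=[[0,0,0,0,0,0,-1],[0,0,0,0,0,0,-1],[0,0,0,0,0,0,-1],[0,0,0,0,0,0,-1],[0,0,0,0,0,0,-1]])

```text
time_s: 9.25
tool_pos: [640.3, -175.6, 66.1]
eef_rot: [-3.141, -0.0, -1.037]
force: [-0.9, 2.6, 1.6]
gripper_width: 48.3
```

>>> send_rows(motion=[[0,0,0,0,0,0,-1],[0,0,0,0,0,0,-1]])

```text
time_s: 9.45
tool_pos: [640.1, -175.1, 65.9]
eef_rot: [-3.142, 0.001, -1.037]
force: [-0.5, 1.5, 3.1]
gripper_width: 43.9
```

>>> send_rows(motion=[[0,0,-0.02,0,0,0,-1],[0,0,-0.04,0,0,0,-1],[0,0,-0.045,0,0,0,-1],[0,0,-0.04,0,0,0,-1],[-0.02,0,-0.01,0,0,6,-1]])

```text
time_s: 9.95
tool_pos: [633.5, -161.8, 226.8]
eef_rot: [-3.135, -0.007, -1.147]
force: [1.0, 0.1, -3.7]
gripper_width: 44.1
```

>>> send_rows(motion=[[-0.02,0,0,0,0,7,-1],[-0.03,0,0,0,0,7,-1],[-0.03,0,0,0,0,7,-1],[-0.03,0,0,0,0,6.2,-1],[0,0,0,0,0,0,-1]])

```text
time_s: 10.45
tool_pos: [604.4, -45.3, 222.3]
eef_rot: [-3.141, 0.003, -1.611]
force: [0.4, 0.8, -3.7]
gripper_width: 43.8
```

```bash
python3 - <<'E'
from h import *
to([561,113.5,215],[180,0,-92.6])
E
```

```text
t 10.45 pos [604.4 -45.3 222.3] rpy [-1.7996e+02  1.6000e-01 -9.2290e+01] F [ 0.4  0.8 -3.7] w 43.8
shift mm (tool) [-157.    49.7    7.7] norm 164.8
turn deg [-0.04  0.16  0.31]
shift after turn [-156.7   50.6    7.3]
```

>>> send_rows(motion=[[-0.03,0.01,0,0,0,0.2,-1],[-0.035,0.012,0,0,0,0.1,-1],[-0.035,0.012,0,0,0,0,-1],[-0.035,0.01,0,0,0,0,-1],[-0.018,0.005,0,0,0,0,-1]])

```text
time_s: 10.95
tool_pos: [562.3, 107.0, 221.7]
eef_rot: [-3.142, 0.001, -1.616]
force: [-0.4, 0.9, -4.3]
gripper_width: 43.9
```

>>> send_rows(motion=[[0,0,0,0,0,0,-1],[0,0,0,0,0,0,-1],[0,0,0,0,0,0,-1]])

```text
time_s: 11.25
tool_pos: [564.2, 101.2, 220.8]
eef_rot: [-3.142, -0.001, -1.623]
force: [-0.1, 0.1, -5.0]
gripper_width: 44.0
```

```bash
python3 - <<'E'
from h import *
to([561,113.5,215],[180,0,-92.6])
import pickle
pickle.dump(cam('wrist'),open('cw3.pkl','wb'))
save('wrist','w3',None,1.4)
save('side','s3',(230,100,370,310),2.8)
E
```

```text
t 11.25 pos [564.2 101.2 220.8] rpy [-1.800e+02 -7.000e-02 -9.301e+01] F [-0.1  0.1 -5. ] w 44.0
shift mm (tool) [-12.2   3.9   5.8] norm 14.0
turn deg [-0.   -0.07 -0.41]
shift after turn [-12.2   3.8   5.8]
```

View pics/w3.png

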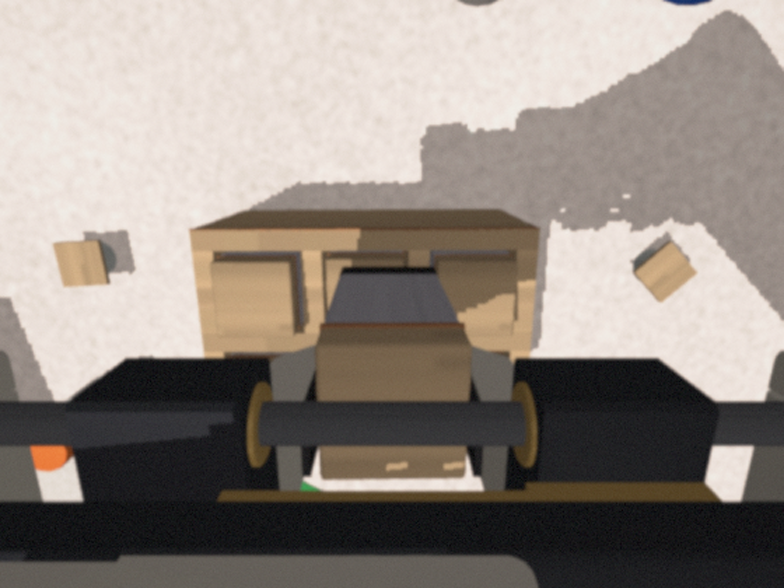

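View pics/s3.png

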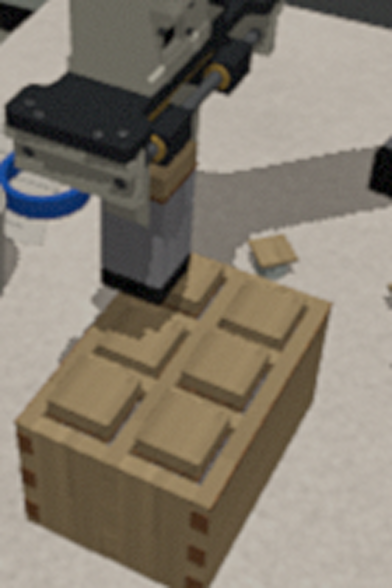

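```bash
python3 - <<'E'
from h import *
import pickle
C=pickle.load(open('cw3.pkl','rb'))
p=lambda l,z:px2z('wrist',np.array(l)/1.4,z,C).round(1)
print('foot far',p([(342,269),(437,269)],155))
print('cap',p([(327,324),(460,324),(467,477),(319,477)],255))
P=p([(191,230),(540,230)],108); print('crate far corners',P)
# caps left/right at z 123 far edges
print('capL',p([(213,262),(293,260),(296,333),(219,334)],123),'capR',p([(441,259),(517,259)],123))
Rz=Ro.from_euler('z',-2.6,degrees=True).as_matrix()
m=P.mean(0); print('cell from far edge', m-Rz@[68,0,0]+Rz@[31,0,0])
E
```

```text
foot far [[586.6 122.5 155. ]
 [584.2  77.  155. ]]
cap [[593.9 116.2 255. ]
 [592.   79.7 255. ]
 [542.7  78.2 255. ]
 [545.1 123.  255. ]]
crate far corners [[603.1 211.6 108. ]
 [592.7  14.2 108. ]]
capL [[587.  196.1 123. ]
 [585.8 152.5 123. ]
 [543.6 155.4 123. ]
 [545.3 199.2 123. ]] capR [[582.1  72.  123. ]
 [580.   30.7 123. ]]
cell from far edge [560.93808892 114.57843056 108.        ]
```

>>> send_rows(motion=[[-0.0072,0.0014,0.005,0,0,0,-1],[-0.0072,0.0014,0.008,0,0,0,-1],[0,0,0.008,0,0,0,-1],[0,0,0,0,0,0,-1],[0,0,0,0,0,0,-1]])

```text
time_s: 11.85
tool_pos: [561.5, 117.3, 199.1]
eef_rot: [3.14, -0.0, -1.621]
force: [-0.5, -0.4, -4.0]
gripper_width: 44.1
```

```bash
python3 - <<'E'
from h import *
to([562.1,115.7,180],[180,0,-92.8])
import pickle
pickle.dump(cam('wrist'),open('cw4.pkl','wb'))
save('wrist','w4',None,1.4)
save('side','s4',(230,100,370,310),2.8)
E
```

```text
t 11.85 pos [561.5 117.3 199.1] rpy [ 1.7994e+02 -2.0000e-02 -9.2900e+01] F [-0.5 -0.4 -4. ] w 44.1
shift mm (tool) [ 1.6 -0.7 19.1] norm 19.2
turn deg [ 0.06 -0.02 -0.1 ]
shift after turn [ 1.6 -0.7 19.1]
```

View pics/w4.png

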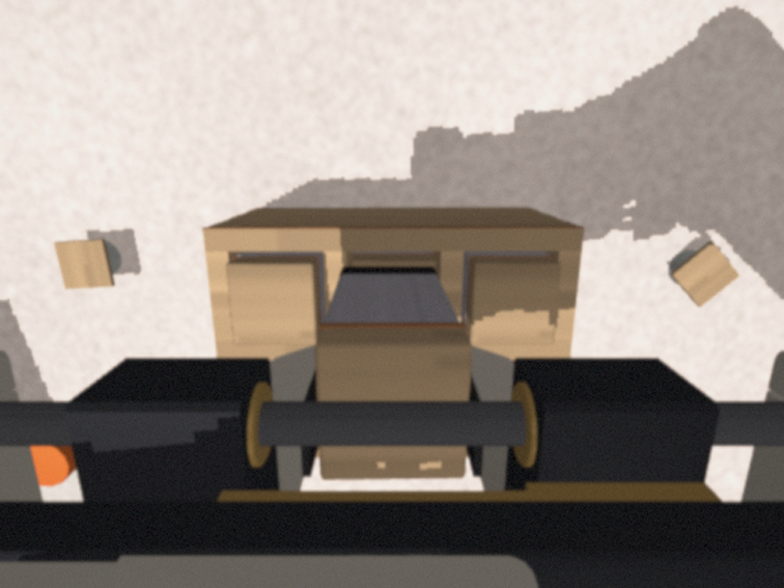

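View pics/s4.png

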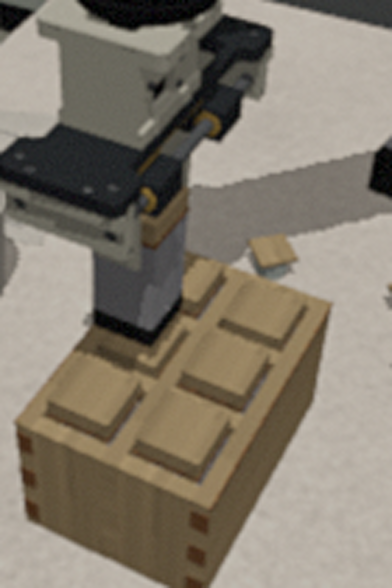

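```bash
python3 - <<'E'
from h import *
import pickle
C=pickle.load(open('cw4.pkl','rb'))
p=lambda l,z:px2z('wrist',np.array(l)/1.4,z,C).round(1)
F=p([(342,268),(437,269)],133);print('foot far',F, F.mean(0)-[22,-1,0])
P=p([(206,228),(583,229)],108); print('crate far corners',P)
L=p([(228,262),(313,262)],123);R=p([(474,262),(558,262)],123);print(L,R,(L+R).mean(0)/2)
Rz=Ro.from_euler('z',-2.6,degrees=True).as_matrix()
print('cell from far edge', P.mean(0)-Rz@[37,0,0], 'from caps',(L+R).mean(0)/2-Rz@[22,0,0])
to([0,0,0])
E
```

```text
foot far [[584.2 138.8 133. ]
 [581.4  93.3 133. ]] [560.8  117.05 133.  ]
crate far corners [[603.4 210.8 108. ]
 [593.   14.7 108. ]]
[[587.8 196.6 123. ]
 [585.7 154.2 123. ]] [[581.7  73.9 123. ]
 [579.6  32.1 123. ]] [583.7 114.2 123. ]
cell from far edge [561.23808892 114.42843056 108.        ] from caps [561.72264746 115.19798574 123.        ]
t 11.95 pos [562.  117.3 199.8] rpy [-179.99   -0.    -92.92] F [-0.4 -0.3 -3.9] w 44.5
shift mm (tool) [145.8 555.3 199.7] norm 607.9
```

>>> send_rows(motion=[[0.0022,-0.0008,0.004,0,0,0.2,-1],[0,0,0.004,0,0,0,-1],[0,0,0.004,0,0,0,-1],[0,0,0.002,0,0,0,-1],[0,0,0,0,0,0,-1]])

```text
time_s: 12.45
tool_pos: [562.1, 115.2, 185.2]
eef_rot: [3.141, -0.0, -1.625]
force: [-0.3, 0.3, -4.5]
gripper_width: 44.3
```

>>> send_rows(motion=[[0,0,0.003,0,0,0,-1],[0,0,0.003,0,0,0,-1],[0,0,0.003,0,0,0,-1],[0,0,0.003,0,0,0,-1]])

```text
time_s: 12.85
tool_pos: [563.0, 115.5, 174.3]
eef_rot: [-3.14, 0.0, -1.625]
force: [-1.9, -0.6, 2.5]
gripper_width: 44.0
```

>>> send_rows(motion=[[0,0,0.003,0,0,0,-1],[0,0,0.003,0,0,0,-1],[0,0,0.003,0,0,0,-1]])

```text
time_s: 13.15
tool_pos: [562.9, 115.5, 164.8]
eef_rot: [-3.141, 0.0, -1.625]
force: [-0.2, 0.0, 2.5]
gripper_width: 43.8
```

Sliding in cleanly (foot ~9 mm below the crate top, only plug drag).

>>> send_rows(motion=[[0,0,0.004,0,0,0,-1],[0,0,0.005,0,0,0,-1],[0,0,0.005,0,0,0,-1],[0,0,0.005,0,0,0,-1]])

```text
time_s: 13.55
tool_pos: [562.7, 115.4, 145.4]
eef_rot: [-3.141, 0.0, -1.625]
force: [0.8, 0.4, 3.0]
gripper_width: 43.9
```

>>> send_rows(motion=[[0,0,0.005,0,0,0,-1],[0,0,0.005,0,0,0,-1],[0,0,0.003,0,0,0,-1],[0,0,0,0,0,0,-1]])

```text
time_s: 13.95
tool_pos: [562.0, 115.2, 131.9]
eef_rot: [3.141, 0.0, -1.625]
force: [1.4, 1.1, -1.6]
gripper_width: 44.0
```

>>> send_rows(motion=[[0,0,0,0,0,0,0.4],[0,0,0,0,0,0,0.4],[0,0,0,0,0,0,0.4]])

```text
time_s: 14.25
tool_pos: [562.1, 114.9, 132.6]
eef_rot: [3.141, -0.001, -1.625]
force: [0.9, -0.9, -0.0]
gripper_width: 62.5
```

>>> send_rows(motion=[[0,0,-0.02,0,0,0,0.4],[0,0,-0.03,0,0,0,-1],[0,0,0,0,0,0,-1],[0,0,0,0,0,0,-1],[0,0,0,0,0,0,-1]])

```text
time_s: 14.75
tool_pos: [561.8, 114.7, 181.9]
eef_rot: [3.14, -0.001, -1.625]
force: [-0.6, 0.0, -0.7]
gripper_width: 37.1
```

>>> send_rows(motion=[[0,0,0,0,0,0,-1],[0,0,0,0,0,0,-1],[0,0,0.004,0,0,0,-1],[0,0,0.004,0,0,0,-1]])

```text
time_s: 15.15
tool_pos: [562.3, 115.2, 174.2]
eef_rot: [3.141, -0.0, -1.625]
force: [0.2, 1.1, 0.5]
gripper_width: 4.9
```

Now press to home (cap face 166 → 123).

>>> send_rows(motion=[[0,0,0.004,0,0,0,-1],[0,0,0.004,0,0,0,-1],[0,0,0.004,0,0,0,-1],[0,0,0.004,0,0,0,-1]])

```text
time_s: 15.55
tool_pos: [562.5, 115.3, 158.6]
eef_rot: [-3.141, -0.0, -1.625]
force: [-0.6, -0.5, 2.0]
gripper_width: 0.4
```

>>> send_rows(motion=[[0,0,0.006,0,0,0,-1],[0,0,0.006,0,0,0,-1],[0,0,0.006,0,0,0,-1],[0,0,0.006,0,0,0,-1],[0,0,0.004,0,0,0,-1]])

```text
time_s: 16.05
tool_pos: [562.4, 115.3, 130.0]
eef_rot: [3.141, 0.0, -1.625]
force: [-0.4, -0.4, 3.0]
gripper_width: 0.4
```

>>> send_rows(motion=[[0,0,0.003,0,0,0,-1],[0,0,0.002,0,0,0,-1],[0,0,0.001,0,0,0,-1]])

```text
time_s: 16.35
tool_pos: [562.4, 115.2, 124.5]
eef_rot: [3.141, 0.0, -1.625]
force: [-0.9, 0.2, 2.0]
gripper_width: 0.7
```

>>> send_rows(motion=[[0,0,0.001,0,0,0,-1],[0,0,0.001,0,0,0,-1]])

```text
time_s: 16.55
tool_pos: [562.8, 115.4, 123.3]
eef_rot: [-3.141, -0.0, -1.625]
force: [-2.8, -0.9, 12.1]
gripper_width: 0.2
```

>>> send_rows(motion=[[0,0,0.001,0,0,0,-1],[0,0,0,0,0,0,-1]])

```text
time_s: 16.75
tool_pos: [563.2, 115.5, 123.3]
eef_rot: [-3.14, -0.0, -1.625]
force: [-4.5, -1.5, 12.9]
gripper_width: 0.2
```

>>> send_rows(motion=[[0,0,0.001,0,0,0,-1],[0,0,0,0,0,0,-1]])

```text
time_s: 16.95
tool_pos: [563.3, 115.5, 123.2]
eef_rot: [-3.139, -0.001, -1.625]
force: [-5.5, -2.0, 19.9]
gripper_width: 0.4
```

>>> send_rows(motion=[[0,0,-0.04,0,0,0,-1],[0,0,-0.045,0,0,0,1],[0,0,-0.045,0,0,0,1],[0.03,0,0,0,0,0,1],[0.04,0,0,0,0,0,1]])

```text
time_s: 17.45
tool_pos: [559.7, 47.6, 252.9]
eef_rot: [-3.137, 0.001, -1.62]
force: [1.2, -0.8, -0.7]
gripper_width: 27.8
```

```bash
python3 - <<'E'
from h import *
# view pose for B: jaw axis along -10.7deg
for y in (-10.7,169.3,-100.7): to([469,-298,250],[180,0,y])
print(sense()['joint_pos'].round(2))
E
```

```text
t 17.45 pos [559.7  47.6 252.9] rpy [-1.7973e+02  7.0000e-02 -9.2810e+01] F [ 1.2 -0.8 -0.7] w 27.8
shift mm (tool) [349.7  73.7   2.1] norm 357.3
turn deg [ -0.28  -0.13 -82.11]
shift after turn [-25.  356.5   2.9]
t 17.45 pos [559.7  47.6 252.9] rpy [-1.7973e+02  7.0000e-02 -9.2810e+01] F [ 1.2 -0.8 -0.7] w 27.8
shift mm (tool) [349.7  73.7   2.1] norm 357.3
turn deg [-0.14  0.29 97.89]
shift after turn [  25.  -356.5    2.9]
t 17.45 pos [559.7  47.6 252.9] rpy [-1.7973e+02  7.0000e-02 -9.2810e+01] F [ 1.2 -0.8 -0.7] w 27.8
shift mm (tool) [349.7  73.7   2.1] norm 357.3
turn deg [-0.27  0.09  7.89]
shift after turn [356.5  25.    2.9]
[ 0.55  0.4  -0.86  1.74  0.33  1.15 -2.04]
```

```bash
python3 - <<'E'
from h import *
s=sense();p=s['tool_pos'];yaw=-92.8
tgt=np.array([453,-382,200]); n=10
d=(tgt-p)/n
for k in range(n):
    R=Ro.from_euler('xyz',[180,0,yaw],degrees=True)
    print((R.inv().apply(d)/1000).round(4).tolist()); yaw+=8.2
E
```

```text
[0.0434, 0.0086, 0.0053]
[0.0418, 0.0147, 0.0053]
[0.0392, 0.0205, 0.0053]
[0.0359, 0.0259, 0.0053]
[0.0319, 0.0307, 0.0053]
[0.0272, 0.035, 0.0053]
[0.0219, 0.0385, 0.0053]
[0.0162, 0.0412, 0.0053]
[0.0101, 0.0431, 0.0053]
[0.0039, 0.0441, 0.0053]
```

>>> send_rows(motion=[[0.043,0.009,0.003,0,0,-8.2,1],[0.042,0.015,0.005,0,0,-8.2,1],[0.039,0.02,0.005,0,0,-8.2,1],[0.036,0.026,0.005,0,0,-8.2,1],[0.032,0.031,0.005,0,0,-8.2,1]])

```text
time_s: 17.95
tool_pos: [503.0, -170.8, 227.6]
eef_rot: [-3.141, -0.001, -0.904]
force: [1.4, 0.2, -0.5]
gripper_width: 67.9
```

>>> send_rows(motion=[[0.027,0.035,0.005,0,0,-8.2,1],[0.022,0.038,0.005,0,0,-8.2,1],[0.016,0.041,0.005,0,0,-8.2,1],[0.01,0.043,0.005,0,0,-8.2,1],[0.004,0.044,0.005,0,0,-8.2,1]])

```text
time_s: 18.45
tool_pos: [448.5, -384.6, 202.4]
eef_rot: [3.141, -0.0, -0.188]
force: [0.5, -0.0, -0.3]
gripper_width: 91.7
```

>>> send_rows(motion=[[0,0,0,0,0,0,1],[0,0,0,0,0,0,1]])

```text
time_s: 18.65
tool_pos: [448.3, -383.9, 201.8]
eef_rot: [-3.14, 0.0, -0.198]
force: [0.5, 0.7, 0.1]
gripper_width: 91.9
```

```bash
python3 - <<'E'
from h import *
to([453.5,-381.7,102.3],[180,0,-10.7])
import pickle
pickle.dump(cam('wrist'),open('cw5.pkl','wb'))
save('wrist','w5',None,1.4)
print(sense()['joint_pos'].round(2))
E
```

```text
t 18.65 pos [ 448.3 -383.9  201.8] rpy [-1.7991e+02  2.0000e-02 -1.1370e+01] F [0.5 0.7 0.1] w 91.9
shift mm (tool) [ 4.7 -3.1 99.5] norm 99.7
turn deg [-0.09  0.02 -0.67]
shift after turn [ 4.7 -3.2 99.5]
[ 1.41  0.61 -1.05  1.72  0.57  1.16  0.  ]
```

View pics/w5.png

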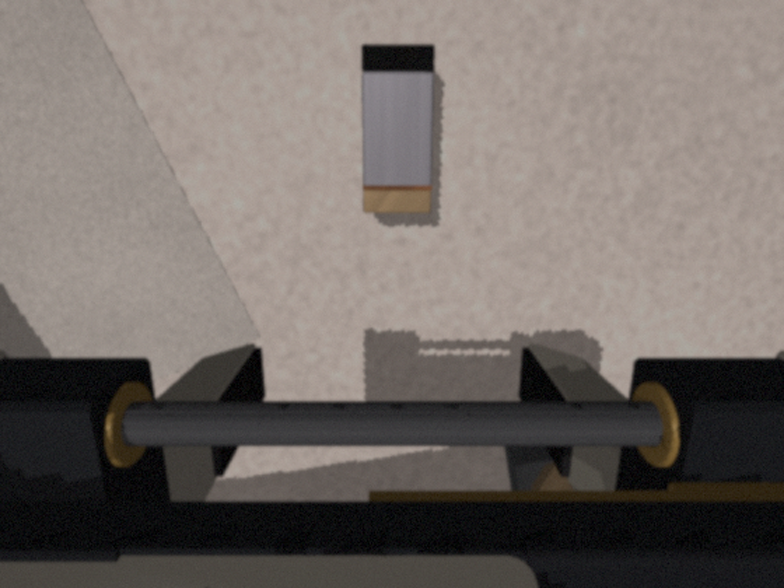

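```bash
python3 - <<'E'
from h import *
import pickle
C=pickle.load(open('cw5.pkl','rb'))
P=px2z('wrist',np.array([(362,45),(434,45),(431,213),(363,213)])/1.4,44,C);print(P.round(1),P.mean(0).round(1))
for i in range(4): print(np.linalg.norm(P[i]-P[(i+1)%4]).round(1), np.degrees(np.arctan2(*(P[(i+1)%4]-P[i])[[1,0]])).round(1))
E
```

```text
[[ 457.4 -245.9   44. ]
 [ 499.6 -254.4   44. ]
 [ 480.4 -352.2   44. ]
 [ 436.8 -343.4   44. ]] [ 468.5 -299.    44. ]
43.0 -11.4
99.6 -101.1
44.5 168.6
99.6 78.1
```

>>> send_rows(motion=[[0,0,0,8,0,0,1],[0,0,0,8,0,0,1],[0,0,0,8,0,0,1],[0,0,0,8,0,0,1],[0,0,0,8,0,0,1]])

```text
time_s: 19.2
tool_pos: [450.6, -382.2, 204.3]
eef_rot: [-2.44, -0.002, -0.193]
force: [0.5, 1.9, -0.2]
gripper_width: 91.7
```

>>> send_rows(motion=[[0,0,0,0,0,0,1],[0,0,0,0,0,0,1]])

```text
time_s: 19.4
tool_pos: [450.1, -381.3, 202.4]
eef_rot: [-2.444, 0.0, -0.193]
force: [1.2, 1.0, 0.1]
gripper_width: 91.9
```

```bash
python3 - <<'E'
from h import *
R=(Ro.from_euler('xyz',[180,0,-11.4],degrees=True)*Ro.from_euler('x',40,degrees=True)).as_euler('xyz',degrees=True)
print(R); to([451.7,-382,102.3],R); to([466.9,-306.4,10.4],R)
print(sense()['joint_pos'].round(2))
E
```

```text
[-140.     0.   -11.4]
t 19.4 pos [ 450.1 -381.3  202.4] rpy [-1.4003e+02  1.0000e-02 -1.1050e+01] F [1.2 1.  0.1] w 91.9
shift mm (tool) [ 1.7 64.6 76.5] norm 100.1
turn deg [0.03 0.23 0.26]
shift after turn [ 1.7 64.6 76.4]
t 19.4 pos [ 450.1 -381.3  202.4] rpy [-1.4003e+02  1.0000e-02 -1.1050e+01] F [1.2 1.  0.1] w 91.9
shift mm (tool) [  2.2  64.5 196.4] norm 206.8
turn deg [0.03 0.23 0.26]
shift after turn [  1.7  64.6 196.4]
[ 1.56  1.01 -1.12  1.38  0.23  1.49  0.32]
```

Tilt reached. Drop to the approach point, then in along the fingers.

>>> send_rows(motion=[[0.002,0.02,0.024,0,0,0,1],[0,0.022,0.026,0,0,0,1],[0,0.022,0.026,0,0,0,1],[0,0,0,0,0,0,1],[0,0,0,0,0,0,1]])

```text
time_s: 19.9
tool_pos: [452.7, -381.7, 106.4]
eef_rot: [-2.446, -0.002, -0.19]
force: [0.7, 0.2, 0.8]
gripper_width: 92.0
```

```bash
python3 - <<'E'
from h import *
to([466.9,-306.4,10.4],[-140,0,-11.4])
E
```

```text
t 19.9 pos [ 452.7 -381.7  106.4] rpy [-1.4014e+02 -1.1000e-01 -1.0910e+01] F [0.7 0.2 0.8] w 92.0
shift mm (tool) [ -0.5   2.7 122.8] norm 122.8
turn deg [0.14 0.23 0.44]
shift after turn [ -0.9   3.  122.8]
```

>>> send_rows(motion=[[0,0.002,0.03,0,0.2,0.4,1],[0,0,0.03,0,0,0,1],[0,0,0.03,0,0,0,1],[0,0,0.018,0,0,0,1],[0,0,0,0,0,0,1]])

```text
time_s: 20.4
tool_pos: [465.4, -314.2, 21.3]
eef_rot: [-2.444, 0.001, -0.197]
force: [0.2, 0.6, -0.2]
gripper_width: 91.9
```

```bash
python3 - <<'E'
from h import *
to([466.9,-306.4,10.4],[-140,0,-11.4])
E
```

```text
t 20.4 pos [ 465.4 -314.2   21.3] rpy [-1.4002e+02  5.0000e-02 -1.1290e+01] F [ 0.2  0.6 -0.2] w 91.9
shift mm (tool) [-0.1  0.9 13.5] norm 13.5
turn deg [0.02 0.1  0.05]
shift after turn [-0.1  0.9 13.5]
```

>>> send_rows(motion=[[0,0.001,0.008,0,0,0,1],[0,0,0.004,0,0,0,0],[0,0,0,0,0,0,-1],[0,0,0,0,0,0,-1],[0,0,0,0,0,0,-1]])

```text
time_s: 20.9
tool_pos: [466.1, -310.5, 9.9]
eef_rot: [-2.444, 0.001, -0.202]
force: [-0.5, 0.2, -0.1]
gripper_width: 64.6
```

>>> send_rows(motion=[[0,0,0,0,0,0,-1],[0,0,0,0,0,0,-1],[0,0,0,0,0,0,-1],[0,0,0,0,0,0,-1]])

```text
time_s: 21.3
tool_pos: [466.2, -310.1, 9.6]
eef_rot: [-2.444, 0.001, -0.202]
force: [0.6, 0.2, -0.2]
gripper_width: 43.8
```

>>> send_rows(motion=[[0,-0.008,-0.01,0,0,0,-1],[0,-0.016,-0.019,0,0,0,-1],[0,-0.016,-0.019,0,0,0,-1],[0,-0.014,-0.017,0,0,0,-1],[0,0,0,-5,0,0,-1]])

```text
time_s: 21.8
tool_pos: [466.0, -313.6, 95.1]
eef_rot: [-2.533, 0.001, -0.207]
force: [-1.3, -1.4, -5.5]
gripper_width: 43.7
```

>>> send_rows(motion=[[0,0,0,-8.5,0,0,-1],[0,0,0,-8.5,0,0,-1],[0,0,0,-8.5,0,0,-1],[0,0,0,-8.5,0,0,-1],[0,0,0,-8.5,0,0,-1]])

```text
time_s: 22.3
tool_pos: [466.0, -309.8, 95.8]
eef_rot: [3.005, -0.0, -0.202]
force: [-0.9, -0.1, -6.2]
gripper_width: 43.8
```

>>> send_rows(motion=[[0,0,0,-8.5,0,0,-1],[0,0,0,-8.5,0,0,-1],[0,0,0,-8.5,0,0,-1],[0,0,0,-8.5,0,0,-1],[0,0,0,-8.5,0,0,-1]])

```text
time_s: 22.8
tool_pos: [467.3, -308.2, 95.4]
eef_rot: [2.265, -0.002, -0.2]
force: [-0.6, -0.5, -5.9]
gripper_width: 43.7
```

>>> send_rows(motion=[[0,0,0,0,0,0,-1],[0,0,0,0,0,0,-1]])

```text
time_s: 23.0
tool_pos: [466.2, -308.2, 92.8]
eef_rot: [2.274, 0.004, -0.199]
force: [0.4, -0.7, -3.6]
gripper_width: 44.0
```

```bash
python3 - <<'E'
from h import *
to([466,-310,65],[130,0,-11.4])
print(sense()['joint_pos'].round(2))
save('side','s6',(290,80,450,200),4)
E
```

```text
t 23.0 pos [ 466.2 -308.2   92.8] rpy [130.27   0.25 -11.41] F [ 0.4 -0.7 -3.6] w 44.0
shift mm (tool) [  0.2 -20.1  19.4] norm 27.9
turn deg [-0.27  0.17  0.18]
shift after turn [  0.1 -20.2  19.3]
[ 0.43  0.72 -0.51  2.    1.27  1.3  -1.12]
```

View pics/s6.png

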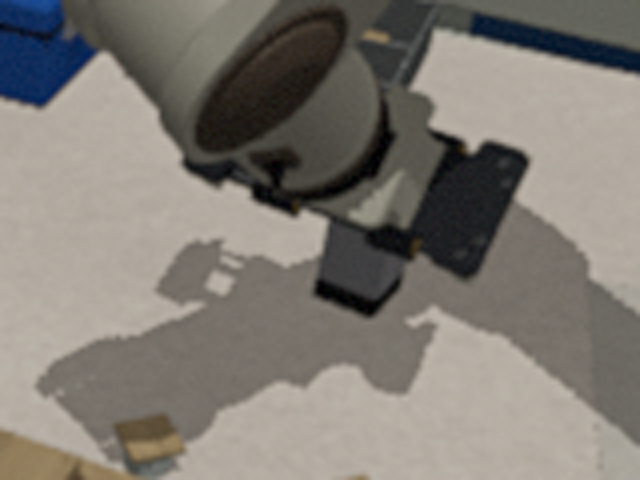

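>>> send_rows(motion=[[0,-0.0077,0.0064,0,0,0,-1],[0,-0.0077,0.0064,0,0,0,-1],[0,-0.0038,0.0032,0,0,0,-1],[0,0,0,0,0,0,-1]])

```text
time_s: 23.45
tool_pos: [464.8, -311.1, 68.2]
eef_rot: [2.269, 0.003, -0.204]
force: [-0.3, -0.1, -6.0]
gripper_width: 44.0
```

>>> send_rows(motion=[[0,-0.0015,0.0013,0,0,0,-1],[0,-0.0015,0.0013,0,0,0,-1]])

```text
time_s: 23.65
tool_pos: [466.1, -310.4, 65.1]
eef_rot: [2.269, 0.001, -0.202]
force: [-0.7, 0.4, -5.2]
gripper_width: 43.5
```

>>> send_rows(motion=[[0,-0.0015,0.0013,0,0,0,-1],[0,-0.0008,0.0006,0,0,0,-1]])

```text
time_s: 23.85
tool_pos: [466.2, -310.3, 63.2]
eef_rot: [2.267, 0.001, -0.201]
force: [-1.7, 5.1, 8.9]
gripper_width: 43.4
```

>>> send_rows(motion=[[0,-0.0008,0.0006,0,0,0,-1],[0,0,0,0,0,0,-1]])

```text
time_s: 24.05
tool_pos: [466.2, -310.2, 63.2]
eef_rot: [2.266, 0.001, -0.201]
force: [-3.0, 4.6, 9.0]
gripper_width: 43.6
```

>>> send_rows(motion=[[0,0,0,0,0,0,1],[0,0,0,0,0,0,1],[0,0,0,0,0,0,1],[0,0,0,0,0,0,1],[0,0,-0.02,0,0,0,1]])

```text
time_s: 24.55
tool_pos: [466.8, -297.3, 73.2]
eef_rot: [2.267, 0.005, -0.205]
force: [0.5, 0.2, 0.2]
gripper_width: 79.2
```

>>> send_rows(motion=[[0,0,-0.035,0,0,0,1],[0,0.01,-0.045,0,0,0,1],[0,0.02,-0.04,0,0,0,1],[0,0.03,-0.03,8.3,0,0,1],[0,0.03,-0.03,8.3,0,0,1]])

```text
time_s: 25.05
tool_pos: [486.1, -218.5, 259.2]
eef_rot: [2.565, 0.002, -0.192]
force: [1.5, -2.3, -0.0]
gripper_width: 92.2
```

>>> send_rows(motion=[[0,0,-0.01,8.4,0,0,1],[0,0,0,8.4,0,0,1],[0,0,0,8.4,0,0,1],[0,0,0,8.4,0,0,1],[0,0,0,0,0,0,1]])

```text
time_s: 25.55
tool_pos: [483.0, -224.9, 267.0]
eef_rot: [-3.137, 0.002, -0.215]
force: [-0.9, -2.1, -1.4]
gripper_width: 91.5
```

```bash
python3 - <<'E'
from h import *
to([466,-320,170],[180,0,-11.4])
save('top','t7',(340,140,500,300),3.6)
print(sense()['joint_pos'].round(2))
E
```

```text
t 25.55 pos [ 483.  -224.9  267. ] rpy [-1.7975e+02  1.0000e-01 -1.2290e+01] F [-0.9 -2.1 -1.4] w 91.5
shift mm (tool) [ 3.8 96.9 96.5] norm 136.9
turn deg [-0.25  0.1  -0.89]
shift after turn [ 2.1 96.6 97. ]
[ 1.06  0.32 -0.82  1.79  0.25  1.15 -0.05]
```

View pics/t7.png

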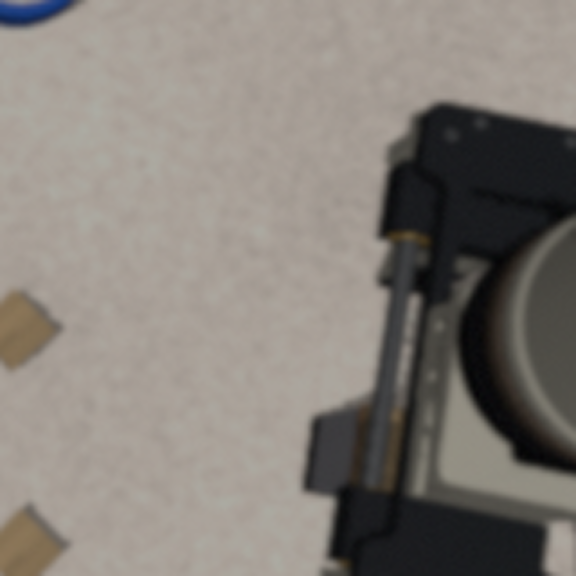

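>>> send_rows(motion=[[0,0.025,0.02,0,0,-0.9,1],[0,0.03,0.03,0,0,0,1],[0,0.017,0.03,0,0,0,1],[0,0,0.01,0,0,0,1],[0,0,0,0,0,0,1]])

```text
time_s: 26.1
tool_pos: [471.0, -285.0, 175.3]
eef_rot: [-3.136, 0.005, -0.183]
force: [0.7, 0.1, -0.6]
gripper_width: 92.0
```

```bash
python3 - <<'E'
from h import *
to([468.6,-298.4,66],[180,0,-11.4])
import pickle
pickle.dump(cam('wrist'),open('cw8.pkl','wb'))
save('wrist','w8',None,1.4)
E
```

```text
t 26.1 pos [ 471.  -285.   175.3] rpy [-179.69    0.3   -10.5 ] F [ 0.7  0.1 -0.6] w 92.0
shift mm (tool) [  0.6  14.2 109.2] norm 110.1
turn deg [-0.31  0.3   0.9 ]
shift after turn [  0.3  13.6 109.3]
```

View pics/w8.png

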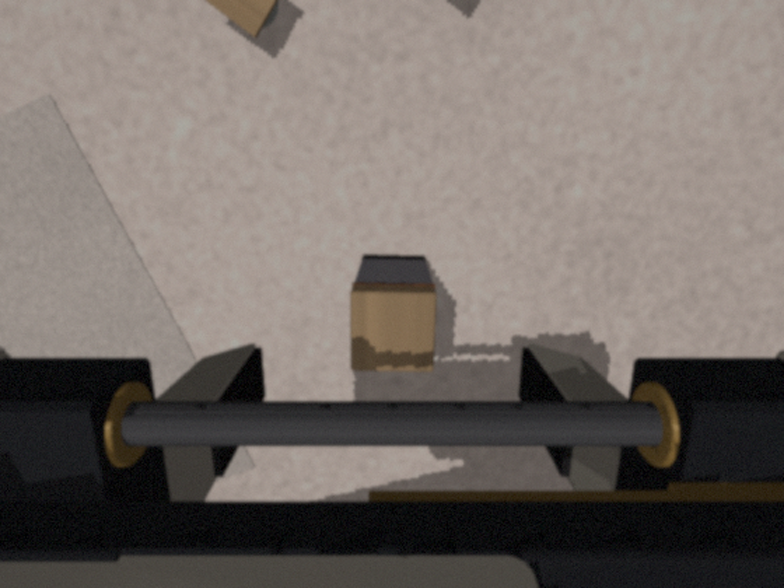

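Block B stands upright, cap corners about (350,291), (436,291), (433,371), (352,371).

```bash
python3 - <<'E'
from h import *
import pickle
C=pickle.load(open('cw8.pkl','rb'))
P=px2z('wrist',np.array([(350,290),(436,290),(433,371),(352,371)])/1.4,100,C);print(P.round(1),P.mean(0).round(1))
for i in range(4): print(np.linalg.norm(P[i]-P[(i+1)%4]).round(1), np.degrees(np.arctan2(*(P[(i+1)%4]-P[i])[[1,0]])).round(1))
p=P.mean(0); to([p[0],p[1],66],[180,0,-10.8])
E
```

```text
[[ 450.9 -272.9  100. ]
 [ 493.6 -280.8  100. ]
 [ 485.1 -324.4  100. ]
 [ 442.8 -316.7  100. ]] [ 468.1 -298.7  100. ]
43.5 -10.4
44.5 -101.1
43.0 169.6
44.6 79.6
t 26.15 pos [ 472.3 -285.   176.9] rpy [-1.7973e+02  1.5000e-01 -1.0440e+01] F [ 0.4  0.2 -0.5] w 91.6
shift mm (tool) [ -1.4  14.8 110.8] norm 111.8
turn deg [-0.27  0.15  0.36]
shift after turn [ -1.6  14.3 110.9]
```

>>> send_rows(motion=[[-0.001,0.0145,0.015,-0.3,0.1,0.2,1],[0,0,0.035,0,0,0,1],[0,0,0.035,0,0,0,1],[0,0,0.02,0,0,0,1],[0,0,0.005,0,0,0,0]])

```text
time_s: 26.65
tool_pos: [466.8, -301.3, 64.9]
eef_rot: [3.141, 0.003, -0.188]
force: [-0.6, -0.1, 0.2]
gripper_width: 87.9
```

>>> send_rows(motion=[[0,0,0,0,0,0,-1],[0,0,0,0,0,0,-1],[0,0,0,0,0,0,-1],[0,0,0,0,0,0,-1],[0,0,0,0,0,0,-1]])

```text
time_s: 27.15
tool_pos: [468.2, -302.4, 67.5]
eef_rot: [3.139, -0.001, -0.189]
force: [0.0, -0.7, 0.3]
gripper_width: 48.4
```

>>> send_rows(motion=[[0,0,0,0,0,0,-1],[0,0,0,0,0,0,-1]])

```text
time_s: 27.35
tool_pos: [468.0, -302.3, 67.3]
eef_rot: [3.139, -0.001, -0.189]
force: [-1.6, 0.3, 5.2]
gripper_width: 44.1
```

>>> send_rows(motion=[[0,0,-0.02,0,0,0,-1],[0,0,-0.04,0,0,0,-1],[0,0,-0.045,0,0,0,-1],[0,0,-0.04,0,0,-4,-1],[0,-0.02,-0.008,0,0,-4.2,-1]])

```text
time_s: 27.85
tool_pos: [471.7, -285.8, 223.6]
eef_rot: [3.135, -0.005, -0.048]
force: [0.9, -0.3, -5.2]
gripper_width: 43.3
```

>>> send_rows(motion=[[0.002,-0.035,0,0,0,0,-1],[0.002,-0.045,0,0,0,0,-1],[0.002,-0.045,0,0,0,0,-1],[0.002,-0.045,0,0,0,0,-1],[0.002,-0.045,0,0,0,0,-1]])

```text
time_s: 28.35
tool_pos: [488.9, -65.9, 218.5]
eef_rot: [3.14, 0.002, -0.047]
force: [0.9, -0.6, -5.0]
gripper_width: 43.6
```

```bash
python3 - <<'E'
from h import *
to([497,56,218],[180,0,-2.6])
E
```

```text
t 28.35 pos [488.9 -65.9 218.5] rpy [ 1.799e+02  1.200e-01 -2.660e+00] F [ 0.9 -0.6 -5. ] w 43.6
shift mm (tool) [   2.4 -122.2    0.2] norm 122.2
turn deg [ 0.1   0.12 -0.06]
shift after turn [   2.6 -122.2    0.5]
```

>>> send_rows(motion=[[0.001,-0.04,0,0,0,0,-1],[0.001,-0.035,0,0,0,0,-1],[0,-0.025,0,0,0,0,-1],[0,-0.01,0,0,0,0,-1],[0,-0.002,0,0,0,0,-1]])

```text
time_s: 28.85
tool_pos: [496.5, 45.4, 218.5]
eef_rot: [3.14, 0.002, -0.043]
force: [-0.2, -0.3, -4.8]
gripper_width: 43.4
```

>>> send_rows(motion=[[0,0,0.01,0,0,0,-1],[0,0,0.007,0,0,0,-1],[0,0,0,0,0,0,-1],[0,0,0,0,0,0,-1]])

```text
time_s: 29.25
tool_pos: [497.0, 43.2, 201.5]
eef_rot: [3.14, 0.001, -0.048]
force: [0.2, -0.3, -4.5]
gripper_width: 43.9
```

```bash
python3 - <<'E'
from h import *
to([497,56,218],[180,0,-2.6])
import pickle
pickle.dump(cam('wrist'),open('cw9.pkl','wb'))
save('wrist','w9',None,1.4)
save('side','s9',(230,100,370,310),2.8)
E
```

```text
t 29.25 pos [497.   43.2 201.5] rpy [ 1.799e+02  8.000e-02 -2.750e+00] F [ 0.2 -0.3 -4.5] w 43.9
shift mm (tool) [ -0.6 -12.8 -16.5] norm 20.9
turn deg [ 0.1   0.08 -0.15]
shift after turn [ -0.6 -12.8 -16.5]
```

View pics/w9.png

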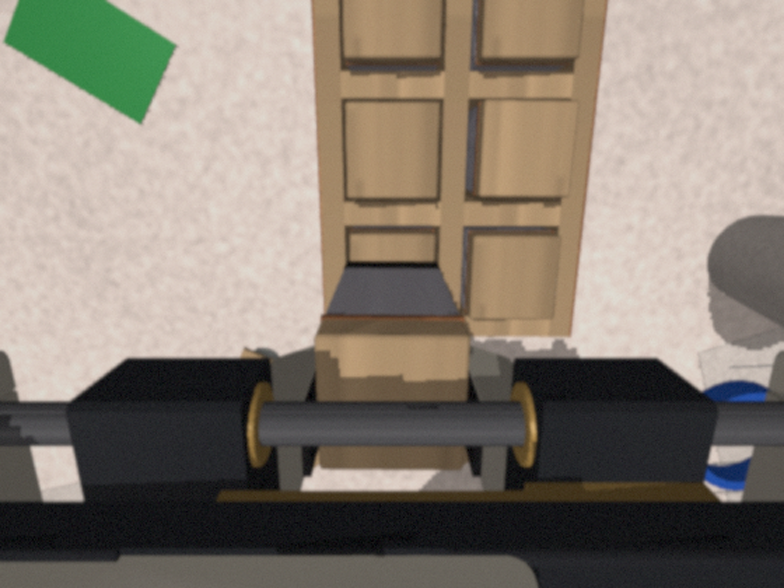

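View pics/s9.png

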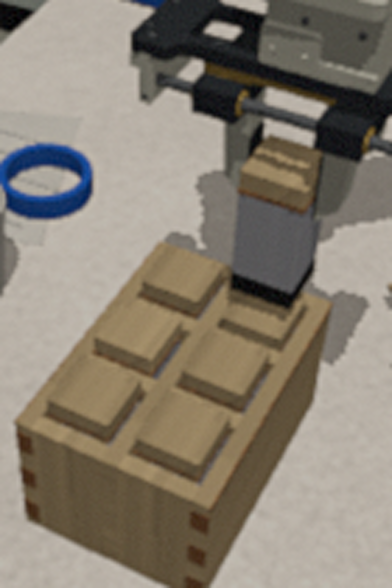

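```bash
python3 - <<'E'
from h import *
import pickle
C=pickle.load(open('cw9.pkl','rb'))
p=lambda l,z:px2z('wrist',np.array(l)/1.4,z,C)
Rz=Ro.from_euler('z',-2.7,degrees=True).as_matrix()
F=p([(348,263),(437,263)],134.5);print('foot far',F.round(1),'centre',(F.mean(0)-Rz@[0,22,0]).round(1), np.degrees(np.arctan2(*(F[1]-F[0])[[1,0]])))
M=p([(344,101),(441,99),(438,199),(346,199)],123).mean(0);print('cell from mid cap',(M-Rz@[0,62,0]).round(1))
M=p([(467,236),(560,234),(556,319),(469,320)],123).mean(0);print('cell from right cap',(M-Rz@[62,0,0]).round(1))
O=p([(346,228),(439,228)],108);print('cell from opening',(O.mean(0)-Rz@[0,25,0]).round(1))
print('crate left/right edges',p([(317,120),(593,120)],108).round(1), np.degrees(np.arctan2(*(np.diff(p([(313,5),(322,225)],108),axis=0)[0])[[1,0]])))
to([0,0,0])
E
```

```text
foot far [[476.4  67.7 134.5]
 [519.   65.7 134.5]] centre [496.7  44.7 134.5] -2.7156606938101158
cell from mid cap [497.1  56.4 123. ]
cell from right cap [496.5  56.3 123. ]
cell from opening [497.2  54.7 108. ]
crate left/right edges [[463.5 134.9 108. ]
 [599.9 128.4 108. ]] -92.66787401207695
t 29.35 pos [497.5  43.8 202.2] rpy [179.91   0.    -2.7 ] F [-0.   1.  -4.8] w 43.8
shift mm (tool) [-494.9   66.8  202.3] norm 538.8
```

>>> send_rows(motion=[[0,-0.006,0.001,0,0,0,-1],[0,-0.005,0.002,0,0,0,-1],[0,0,0,0,0,0,-1],[0,0,0,0,0,0,-1]])

```text
time_s: 29.75
tool_pos: [497.7, 55.6, 199.1]
eef_rot: [3.14, 0.0, -0.045]
force: [0.7, 0.8, -5.0]
gripper_width: 43.7
```

```bash
python3 - <<'E'
from h import *
to([497,54.8,185],[180,0,-2.7])
import pickle
pickle.dump(cam('wrist'),open('cw10.pkl','wb'))
save('wrist','w10',None,1.4)
E
```

```text
t 29.75 pos [497.7  55.6 199.1] rpy [ 1.799e+02  2.000e-02 -2.580e+00] F [ 0.7  0.8 -5. ] w 43.7
shift mm (tool) [-0.7  0.9 14.1] norm 14.2
turn deg [0.1  0.02 0.12]
shift after turn [-0.7  0.9 14.1]
```

View pics/w10.png

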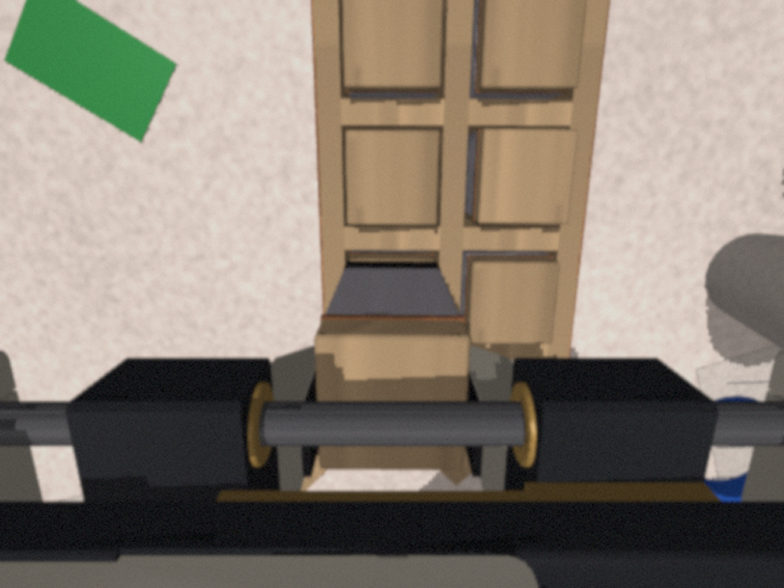

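>>> send_rows(motion=[[-0.0003,0.0006,0.004,0,0,0,-1],[0,0,0.005,0,0,0,-1],[0,0,0.004,0,0,0,-1],[0,0,0.003,0,0,0,-1],[0,0,0,0,0,0,-1]])

```text
time_s: 30.3
tool_pos: [497.3, 54.6, 182.7]
eef_rot: [3.14, 0.001, -0.046]
force: [0.1, -0.5, -5.4]
gripper_width: 43.6
```

>>> send_rows(motion=[[0,0,0.003,0,0,0,-1],[0,0,0.003,0,0,0,-1],[0,0,0.003,0,0,0,-1]])

```text
time_s: 30.6
tool_pos: [497.6, 54.7, 174.2]
eef_rot: [3.14, -0.0, -0.046]
force: [-2.2, 0.2, 2.8]
gripper_width: 43.7
```

>>> send_rows(motion=[[0,0,0.002,0,0,0,-1],[0,0,0.003,0,0,0,-1]])

```text
time_s: 30.8
tool_pos: [497.6, 54.6, 169.1]
eef_rot: [3.14, -0.0, -0.046]
force: [-2.3, 0.1, 1.6]
gripper_width: 43.8
```

Foot ~102, already below the crate top with only plug drag.

>>> send_rows(motion=[[0,0,0.004,0,0,0,-1],[0,0,0.004,0,0,0,-1],[0,0,0.005,0,0,0,-1]])

```text
time_s: 31.1
tool_pos: [497.6, 54.6, 155.8]
eef_rot: [3.14, -0.0, -0.046]
force: [-2.3, 0.1, 2.6]
gripper_width: 43.4
```

>>> send_rows(motion=[[0,0,0.006,0,0,0,-1],[0,0,0.006,0,0,0,-1],[0,0,0.006,0,0,0,-1],[0,0,0.006,0,0,0,-1],[0,0,0,0,0,0,-1]])

```text
time_s: 31.6
tool_pos: [497.2, 54.4, 131.0]
eef_rot: [3.14, 0.001, -0.046]
force: [0.7, 0.1, -4.8]
gripper_width: 43.6
```

>>> send_rows(motion=[[0,0,0,0,0,0,0.4],[0,0,0,0,0,0,0.4],[0,0,0,0,0,0,0.4]])

```text
time_s: 31.9
tool_pos: [498.0, 54.6, 132.5]
eef_rot: [3.14, -0.001, -0.046]
force: [0.6, 0.2, 0.7]
gripper_width: 61.7
```

>>> send_rows(motion=[[0,0,-0.02,0,0,0,0.4],[0,0,-0.03,0,0,0,-1],[0,0,0,0,0,0,-1],[0,0,0,0,0,0,-1],[0,0,0,0,0,0,-1]])

```text
time_s: 32.4
tool_pos: [497.1, 54.2, 181.6]
eef_rot: [3.139, 0.001, -0.046]
force: [0.6, 0.2, 0.1]
gripper_width: 36.6
```

>>> send_rows(motion=[[0,0,0,0,0,0,-1],[0,0,0,0,0,0,-1],[0,0,0.004,0,0,0,-1],[0,0,0.004,0,0,0,-1]])

```text
time_s: 32.8
tool_pos: [497.4, 54.6, 173.6]
eef_rot: [3.14, 0.001, -0.046]
force: [0.1, -0.1, 0.1]
gripper_width: 5.3
```

>>> send_rows(motion=[[0,0,0.004,0,0,0,-1],[0,0,0.004,0,0,0,-1],[0,0,0.004,0,0,0,-1],[0,0,0.004,0,0,0,-1]])

```text
time_s: 33.2
tool_pos: [497.5, 54.6, 157.9]
eef_rot: [3.14, 0.0, -0.046]
force: [-0.9, 0.6, 2.2]
gripper_width: 0.4
```

>>> send_rows(motion=[[0,0,0.006,0,0,0,-1],[0,0,0.006,0,0,0,-1],[0,0,0.006,0,0,0,-1],[0,0,0.006,0,0,0,-1],[0,0,0.004,0,0,0,-1]])

```text
time_s: 33.7
tool_pos: [497.5, 54.6, 129.5]
eef_rot: [3.14, 0.0, -0.046]
force: [-0.3, -0.0, 2.1]
gripper_width: 0.0
```

>>> send_rows(motion=[[0,0,0.003,0,0,0,-1],[0,0,0.002,0,0,0,-1],[0,0,0.001,0,0,0,-1]])

```text
time_s: 34.0
tool_pos: [497.4, 54.6, 123.9]
eef_rot: [3.14, 0.0, -0.046]
force: [-1.0, 0.4, 2.0]
gripper_width: 0.3
```

>>> send_rows(motion=[[0,0,0.001,0,0,0,-1],[0,0,0.001,0,0,0,-1]])

```text
time_s: 34.2
tool_pos: [498.2, 54.7, 123.2]
eef_rot: [3.139, -0.001, -0.046]
force: [-4.5, -1.5, 18.3]
gripper_width: 0.7
```

At the stop. Retreat up and check.

>>> send_rows(motion=[[0,0,-0.02,0,0,0,-1],[0,0,-0.04,0,0,0,-1],[0,0.03,-0.04,0,0,0,-1],[0,0.045,-0.01,0,0,0,-1],[0,0.045,0,0,0,0,-1]])

```text
time_s: 34.7
tool_pos: [493.6, -66.2, 234.9]
eef_rot: [3.138, -0.005, -0.044]
force: [1.1, -0.6, -0.9]
gripper_width: 0.3
```

>>> send_rows(motion=[[0,0.045,0,0,0,0,-1],[0,0.045,0,0,0,0,-1],[0,0.04,0,0,0,0,-1],[0,0.02,0,0,0,0,-1],[0,0,0,0,0,0,-1]])

```text
time_s: 35.2
tool_pos: [484.0, -219.5, 232.0]
eef_rot: [3.139, 0.001, -0.053]
force: [-0.4, 0.6, -0.3]
gripper_width: -0.1
```

>>> send_rows(motion=[[0,0,0,0,0,0,-1],[0,0,0,0,0,0,-1]])

```text
time_s: 35.4
tool_pos: [485.3, -213.2, 232.6]
eef_rot: [3.14, 0.0, -0.044]
force: [-0.3, -0.2, 0.5]
gripper_width: 0.6
```

```bash
python3 - <<'E'
from h import *
to([0,0,0])
save('side','s11',(150,120,400,400),2.1)
save('top','t11')
E
```

```text
t 35.4 pos [ 485.3 -213.2  232.6] rpy [ 1.7993e+02  1.0000e-02 -2.5100e+00] F [-0.3 -0.2  0.5] w 0.6
shift mm (tool) [-494.1 -192.   232.5] norm 578.9
```

View pics/s11.png

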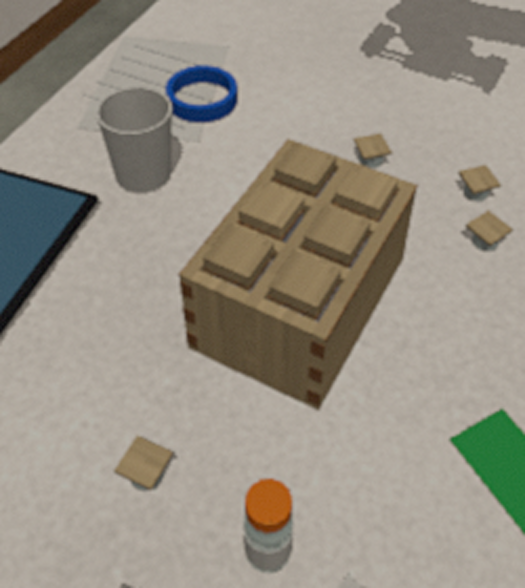

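View pics/t11.png

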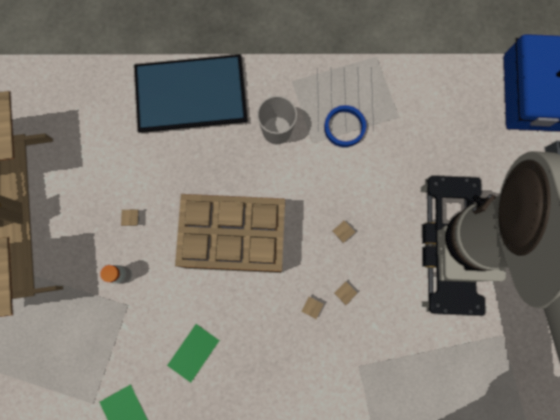

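The side and top views show six caps level in the crate. The cup at (277,118), tape at (345,126), glue at (110,273) and all four small weights are at the same pixels as at the start. The arm is clear of everything.

```bash
python3 -c "
from bench import *
print(sign_off())"
```

```text
the job is handed in; nothing more can be done
None
```

Both bar weights are in the crate, upright with the plywood cap up, and pressed fully home. I handed the job in at about 35 s.

- **Finding the cells:** I pressed four caps. The ones at (−31, 0) and (+31, −62) in the crate's frame were solid. The ones at (−31, −62) and (+31, 0) gave at about 6–7.5 N, so those two were empty.
- **Placing the weights:** The upright weight (block_a) went into (+31, 0). The lying one (block_b) was gripped at a tilt, turned upright, set on its foot, gripped again from above and put into (−31, −62). I pressed each cap with shut fingers until it hit the stop.
- **Last checks:** When pressed home, the caps stood at 123.2 mm for both weights, at 20 N for block_a and 18 N for block_b. The full cells measured about 123 mm. The final top and side pictures show six level caps, and everything that was to stay is at the same pixels as at the start. The arm is clear of everything.
- **Disagreements and a hard press:** The top and wrist cameras differed by about 2 mm on the crate's position, so I used wrist pictures of the held weight over each cell. My first test press, on the full cell (−31, 0), reached about 61 N on the fingertips before I stopped. That is under the 120 N wrist limit, but harder than I meant.

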